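Lock the blue head into the mixer's taper socket

ROBOT

A 6-joint arm with a two-finger parallel gripper is mounted at the origin on the work surface. World frame = base frame: x ahead of the robot, y to its left, z up, the work surface at z = 0. Lengths are in m, angles in degrees, forces in N, time in s.
With the tool pointing down it reaches from about 0.4 to 0.825 m from the base axis. Payload 7 kg.
Tool frame: the origin (TCP) lies between the finger pads; the fingertips stand 25 mm ahead of it and the grasp point (between the pads) lies 6 mm ahead of it; z points along the fingers, y is the line along which they close (so a half turn about z gives the same grasp; the last joint's range is limited). The gripper opens to 88 mm and grips with 3 to 60 N. Pads are 19 mm wide; open, the fingers measure 130 mm over their backs; the gripper's body (78 mm by 193 mm) begins 47 mm behind the grasp point.
Start: joints at [80.334, 20.546, 0.682, 0, -70.136, -16.507], TCP at [0.298, 0.606, 0.252] pointing down, gripper open.
Joint ranges: [-176.03, 176.03], [-82.01, 121.73], [-58.28, 71.71], [-173.87, 95.51], [-174.79, -0.11], [-173.66, 173.66]. Speed limits (degrees/s): [136.94, 136.94, 172.46, 180, 180, 180].

INTERFACE

Orientations are given as [roll, pitch, yaw] about the fixed x, y, z axes, in that order (R = Rz(yaw) Ry(pitch) Rx(roll)).
In Python, from plant import r gives the robot as it stands.
- The arm moves only by the shell command python3 -m crank 'ROWS' [FORCE]. ROWS is JSON, a list of rows, each a list of 3 entries, a list of its own where there are three numbers: the turn, a rotation vector about the tool's x, y, z in degrees, then the shift along the tool's x, y, z in cm, then the closure, from -1 (fully open) to 1 (shut). In form: [[[wx, wy, wz], [dx, dy, dz], fingers], ...]. A call has 1 to 8 rows; each row shifts and turns the commanded pose from where the row before left it, along the tool's axes as they then stand; what a row does not reach is not made up. A row lasts 1/10 s, in which the tool goes at most 50 mm and 8.59 degrees, less where a joint would pass 70% of its speed; a pose out of reach is approached as far as the arm can. A call with a gripper value outside its range is refused whole. The fingers move at their own pace and stop on an object; FORCE is the grip in N (left out, the last holds). Time passes only in rows, so rows that do not move let the fingers close. It gives the time, the measured TCP pose, the force, the opening and the grip force at its end, in the units of the state.
- r.get_state(): the state, without advancing time (a new reading comes with each control period).
- r.capture(name): name is "scene" or "top" or "wrist"; returns a dict with "color" (384x512x3 uint8, red, green, blue), "range_z" (384x512 float32, m along the optical axis (not along the pixel's ray), 0 where there is no reading), "intrinsics" (3x3 intrinsics, pixels), "world_from_camera" (4x4, takes a point from camera to world coordinates); the wrist camera has in their place "hand_eye" (4x4, takes a point from camera to tool coordinates, whose origin is the TCP and whose axes are the flange's). Camera axes: x right, y down, z forward; pixel columns grow to the right and rows downward; lengths in m; the calibration is good to about 2 mm. The wrist camera is an equidistant fisheye: a pixel r from the principal point sees the ray r / f radians off the axis. A picture is of the moment at which its call begins: read the wrist's pose just before it.
- r.close_job(): hands the job in; it is judged then, once.
The state is a dict: "time_s": time; "joints": joint angles; "qd": joint speeds; "joint_torque": joint torques, N m; "tcp_pos": TCP position; "eef_rot": TCP orientation; "contact_force": force on the tool from outside, world axes, zero at the start; "moment": the same for the moment, N m; "gripper_width": finger opening in m; "gripper_force": force on a finger pad.
Only numpy, scipy, OpenCV 4.12 (cv2) and the standard library are available. Lean on these libraries where they do the work, as an engineer would, in place of code of your own. Each camera call takes 0.05 s, during which the arm holds its last target. There are 200 camera calls.

TASK

Lift the blue head out of its stand and set its tapered shank loosely into the socket on top of the mixer, letting go while it still stands proud of the collar. Then take the red tamper and tap the head down with two or more taps, lifting clear between them, until its flange is fully home on the collar and a last, firm tap, felt to be solid, locks it. Stand the tamper upright on the bench again and let go; never hammer hard, and leave the yellow head and the other things alone.

Things in the scene. Friction and masses are not known exactly. Their poses are not given: they have to be found in the camera images.
- blue_head: The mixer head to fit, 0.16 kg, round about its z axis (up). Origin: centre of the underside of its blue flange (diameter 56, 8 thick). Above the flange an aluminium boss, diameter 28, 33 tall, to hold it by, with a domed top 3 mm higher; below it a steel taper shank. At the start it stands in one of the stand's two wells, flange on the stand's top.
- flange_under (a point): The blue head's origin: centre of the flange's underside, axes as the head. From here the taper shank hangs down: diameter 22 at the flange, 13.6 at 42 mm below (1 mm per side in 10 mm), then a 1.5 mm bevelled tip that ends 43.5 mm below.
- boss_top (a point): Highest point of the domed top of the blue head's boss, where it is tapped, 44 mm above the flange's underside. More than 40 N between tamper and head damages the head.
- socket (a point): Centre of the socket's mouth, level with the top of the collar, 120 mm above the bench; z up. A split brass taper sleeve in the bore takes the shank. Set in by its own weight the head stops with its flange 4.5 to 9.5 mm above the collar; only a tap or push of 7 to 13 N drives it, with the sleeve, farther down, and it stays where driven. At gap 0 the flange rests hard on the collar; the taper locks when it is then tapped again with 20 N or more.
- mixer: White mixer, fixed, 170 (x) by 150 (y), 70 high; at its centre stands an aluminium collar of outer diameter 60 and bore 28, its top 120 above the bench. Origin: centre of its underside.
- tamper: Loose upright tamper, 0.15 kg, on its foot on the bench. Origin: centre of the foot's flat underside; z up. White foot of diameter 40, 28 tall; red handle of diameter 24 from 28 to 85 above the origin. Tap with the foot's underside, more than 2 N a tap, and lift it 10 mm or more clear between taps.
- tamper_foot (a point): Centre of the underside of the tamper's foot (the tamper's origin), axes as the tamper.
- stand: Fixed white block, 220 (x) by 90 (y), 60 tall, with two round wells of 30 mm, 55 mm either side of its centre along its x. Origin: centre of its underside; the heads' flanges rest on its top.
- yellow_head: A second head with yellow flange and black boss of the same outer sizes, standing in the stand's other well. Leave it there. Origin: centre of the underside of its flange.
- foil_cup1: The nearer foil-wrapped cup, diameter 68, 85 tall, a bystander; origin under its centre.
- beaker: Clear glass beaker, diameter 80, 95 tall, a bystander; origin under its centre.
- pipette: White and blue pipette lying on the bench, 255 long, a bystander; origin on the bench under the middle of its length.
Things that resemble listed ones, but are neither listed nor needed, are in the scene too. What is shaped like the blue_head but orange or purple is not meant. Leave any orange look-alike of the mixer alone.

How it is judged (in metres and radians):
On the way, in this order (a step that is already met when the one before it is completed fails the run):
1. the blue head stands upright in the socket, let go, its flange still more than 2 mm above the collar (horizontal distance between flange_under and socket below 0.004 m and z of flange_under in the frame of socket between 0.002 and 0.014 m and angle between blue_head's own z axis and vertical below 0.1 rad and contact force between the fingers and blue_head below 0.1 N), for 0.2 s.
2. the tamper has tapped the head (contact force between tamper and blue_head above 2 N).
3. the tamper is lifted more than 8 mm clear of the head (distance between tamper_foot and boss_top above 0.008 m).
4. then a firm tap on the head when it is home (flange less than 1.5 mm above the collar) has locked the taper: 20 N or more (contact force between tamper and blue_head above 20 N and z of flange_under in the frame of socket below 0.0015 m and horizontal distance between flange_under and socket below 0.003 m), for 0.02 s.
At the end, for the whole second after the job is handed in: The blue head is locked down in the socket: flange less than 1.5 mm above the collar, within 3 mm of its axis and 0.05 rad of upright, at rest; the tamper stands upright on the bench (foot within 6 mm of its surface, within 0.1 rad), at rest; both let go (horizontal distance between flange_under and socket below 0.003 m and z of flange_under in the frame of socket below 0.0015 m and angle between blue_head's own z axis and vertical below 0.05 rad and linear speed of blue_head below 0.01 m/s and height (world z) of tamper_foot below 0.006 m and angle between tamper's own z axis and vertical below 0.1 rad and linear speed of tamper below 0.02 m/s); the robot touches nothing.
It fails at once if more than 40 N between tamper and blue head (contact force between tamper and blue_head above 40 N).
It fails at once if the fingers touch the head when it stands in the socket less than 2 mm above the collar (driving it home by hand instead of with the tamper) (contact force between the fingers and blue_head above 1 N and horizontal distance between flange_under and socket below 0.006 m and z of flange_under in the frame of socket below 0.002 m).
It fails at once if the yellow head lifted or shifted more than 15 mm (distance of yellow_head from where it was at the start of the episode above 0.015 m).
It fails at once if the foil cup, the beaker or the pipette moved more than 20 mm (distance of any of foil_cup1, beaker, pipette from where it was at the start of the episode above 0.02 m).
It also fails if it takes over 58 s, if anything falls off the work surface, if the arm or the gripper's body presses on something with over 40 N, if the wrist force passes 120 N, or if a joint passes its speed limit or range.

## Working session

There is one attempt and no reset: what is moved stays moved. The work goes in short steps, Python scripts to look and compute and a shell command to move; the robot and the scene stay as the last step left them, time stands still between calls to the robot, and variables do not carry over. Pictures are saved under pics/ and viewed, at most 10 in all, crops included, and the job is handed in when it is done.

```bash
ls; mkdir -p pics
python3 - <<'E'
from plant import r
import cv2, numpy as np, pickle
s=r.get_state(); print(s)
d={}
for n in ("scene","top"):
    c=r.capture(n); d[n]=c
    cv2.imwrite(f"pics/{n}0.png",c["color"][:,:,::-1]); print(n,c["intrinsics"],c["world_from_camera"])
pickle.dump(d,open("d0.pkl","wb"))
E
```

```text
pics
{'time_s': 0.0, 'joints': array([ 8.03343464e+01,  2.05902834e+01,  6.32438815e-01, -1.95700172e-02,
       -7.01366587e+01, -1.65073491e+01]), 'qd': array([-0.01980298, -0.04065406, -0.00324899,  0.00069707, -0.04046277,
        0.04429495]), 'joint_torque': array([-5.39185075e-04, -5.82718170e+01,  2.93048036e+01,  6.99754804e+00,
        7.03870930e-03, -1.48589302e-04]), 'tcp_pos': array([0.29754972, 0.60536121, 0.25062725]), 'eef_rot': array([ 1.79904164e+02, -9.21574468e-03, -2.61796597e+01]), 'contact_force': array([0.32964054, 0.6367872 , 0.61183937]), 'moment': array([-0.02096126, -0.00885264,  0.04180448]), 'gripper_force': 0.0, 'gripper_width': 0.08778188559114986}
scene [[404.23771988   0.         252.20468543]
 [  0.         404.23771988 191.55471739]
 [  0.           0.           1.        ]] [[-0.23756815  0.51587539 -0.82306376  1.54770573]
 [ 0.97112245  0.1452971  -0.18923512  0.23329263]
 [ 0.02196704 -0.84425194 -0.53549614  0.7775941 ]
 [ 0.          0.          0.          1.        ]]
top [[441.48169583   0.         253.93380929]
 [  0.         441.48169583 190.94474184]
 [  0.           0.           1.        ]] [[ 0.02819998 -0.9779317   0.20701293  0.2244175 ]
 [-0.99958812 -0.02648509  0.01105126 -0.0073744 ]
 [-0.00532462 -0.20723931 -0.97827579  1.65332502]
 [ 0.          0.          0.          1.        ]]
```

View pics/scene0.png

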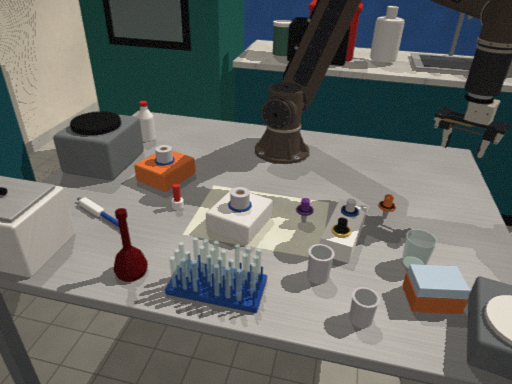

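View pics/top0.png

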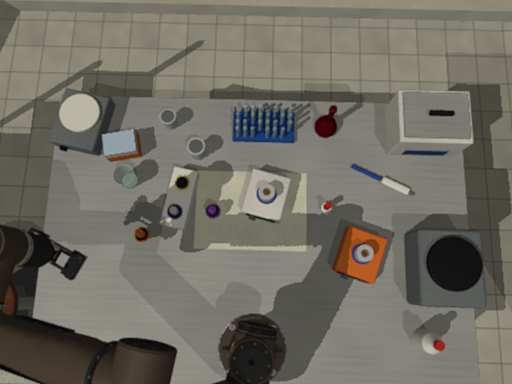

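The scene view shows the white mixer at (240,215), the blue head at (349,209), the yellow head at (343,228) and the tamper at (177,197). In the top view these are at (266,192), (175,211), (182,182) and (327,206). The purple head on the mat at (212,211) and the orange things are not wanted.

```bash
cat > h.py <<'E'
import numpy as np, cv2
def cloud(c):
    K=c["intrinsics"];T=c["world_from_camera"];z=c["range_z"];v,u=np.mgrid[:z.shape[0],:z.shape[1]]
    P=np.stack([(u-K[0,2])/K[0,0]*z,(v-K[1,2])/K[1,1]*z,z],-1)
    return P@T[:3,:3].T+T[:3,3]
def cast(c,u,v,h):
    K=c["intrinsics"];T=c["world_from_camera"]
    d=T[:3,:3]@np.array([(u-K[0,2])/K[0,0],(v-K[1,2])/K[1,1],1]);return T[:3,3]+d*(h-T[2,3])/d[2]
E
python3 - <<'E'
import pickle; from h import *
d=pickle.load(open("d0.pkl","rb"))
roi={"scene":dict(blue=(330,195,372,225,"b"),yellow=(325,212,362,245,"y"),tamper=(165,180,190,200,"r"),mixring=(222,183,258,215,"b"),collar=(222,183,258,215,"z.113")),
"top":dict(blue=(160,198,190,225,"b"),yellow=(168,170,196,196,"y"),tamper=(316,195,338,218,"r"),mixring=(250,178,284,208,"b"),collar=(250,175,284,208,"z.113"),bosstop=(160,198,190,225,"z.09"),stand=(155,160,205,232,"z.05"))}
for n,c in d.items():
    P=cloud(c);hsv=cv2.cvtColor(c["color"],cv2.COLOR_RGB2HSV);H,S,V=[hsv[...,i].astype(int) for i in range(3)]
    valid=c["range_z"]>0
    M=dict(b=(H>95)&(H<130)&(S>120),y=(H>18)&(H<35)&(S>150)&(V>110),r=((H<8)|(H>172))&(S>150)&(V>80))
    for k,(a,b,e,f,m) in roi[n].items():
        mm=np.zeros(valid.shape,bool);mm[b:f,a:e]=1
        mm&=(P[...,2]>float(m[1:]))&valid if m[0]=="z" else M[m]
        v,u=np.nonzero(mm); p=P[mm&valid]
        print(n,k,len(u),"bbox",u.min(),u.max(),v.min(),v.max(),"med",np.median(p,0).round(4),"lo",np.percentile(p,3,0).round(3),"hi",np.percentile(p,97,0).round(3))
        if k=="stand":
            (cx,cy),(w,h),a=cv2.minAreaRect((p[:,:2]*1000).astype(np.float32)); print("stand",cx,cy,w,h,a)
    im=c["color"][:,:,::-1]
s=d["scene"]["color"][:,:,::-1];t=d["top"]["color"][:,:,::-1]
f=lambda im,x,y:cv2.resize(im[y-24:y+24,x-32:x+32],(384,288),interpolation=cv2.INTER_CUBIC)
cv2.imwrite("pics/crop1.png",np.vstack([np.hstack([f(s,345,220),f(s,240,205)]),np.hstack([f(t,178,196),f(t,266,192)])]))
E
```

```text
scene blue 52 bbox 339 357 208 224 med [0.4983 0.2937 0.0685] lo [0.48  0.271 0.065] hi [0.546 0.319 0.083]
scene yellow 50 bbox 332 349 227 236 med [0.6066 0.2775 0.0681] lo [0.588 0.252 0.064] hi [0.612 0.3   0.071]
scene tamper 109 bbox 172 179 183 199 med [ 0.5217 -0.2569  0.0655] lo [ 0.41  -0.322  0.013] hi [ 0.527 -0.249  0.087]
scene mixring 47 bbox 229 250 203 211 med [ 0.5744 -0.0271  0.077 ] lo [ 0.547 -0.065  0.074] hi [ 0.586 -0.002  0.079]
scene collar 188 bbox 230 249 187 199 med [ 0.555  -0.0342  0.1204] lo [ 0.524 -0.06   0.113] hi [ 0.579 -0.007  0.123]
top blue 49 bbox 168 181 205 218 med [0.4703 0.2887 0.0699] lo [0.453 0.274 0.061] hi [0.499 0.322 0.075]
top yellow 6 bbox 176 188 176 189 med [0.5969 0.2767 0.0662] lo [0.563 0.258 0.061] hi [0.61  0.291 0.099]
top tamper 41 bbox 324 331 202 209 med [ 0.5119 -0.2577  0.0825] lo [ 0.505 -0.269  0.045] hi [ 0.523 -0.247  0.089]
top mixring 32 bbox 257 275 192 203 med [ 0.5249 -0.0344  0.0773] lo [ 0.517 -0.067  0.072] hi [ 0.552 -0.001  0.083]
top collar 181 bbox 258 274 183 199 med [ 0.5505 -0.0325  0.1204] lo [ 0.525 -0.058  0.114] hi [ 0.577 -0.008  0.127]
top bosstop 51 bbox 169 176 206 213 med [0.4781 0.2983 0.1003] lo [0.466 0.286 0.094] hi [0.49  0.311 0.108]
top stand 1463 bbox 159 196 166 228 med [0.5292 0.2875 0.0622] lo [0.43  0.238 0.054] hi [0.634 0.34  0.101]
stand 533.1238403320312 288.9564208984375 93.225341796875 221.9960479736328 79.8223876953125
```

View pics/crop1.png

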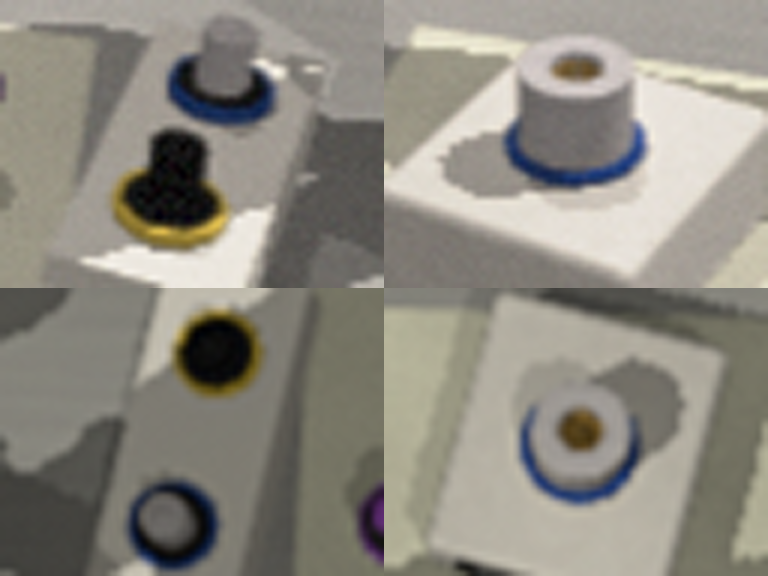

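```bash
cat >> h.py <<'E'
from scipy.spatial.transform import Rotation as R
def delta(r,pos,yaw):
    s=r.get_state();A=R.from_euler("xyz",s["eef_rot"],degrees=True);B=R.from_euler("xyz",[180,0,yaw],degrees=True)
    w=(A.inv()*B).as_rotvec(degrees=True); d=B.inv().apply(np.array(pos)-s["tcp_pos"])*100
    print("t",s["time_s"],"turn first:",w.round(2),"then shift cm:",d.round(2),"F",s["contact_force"].round(1),"w",s["gripper_width"])
E
python3 -c "
from plant import r; from h import *
delta(r,[.455,.299,.25],-10.2)"
```

```text
t 0.1 turn first: [  0.09   0.   -15.98] then shift cm: [20.92 27.37  0.07] F [0.8 0.4 0.3] w 0.08741176395816752
```

```bash
python3 -m crank '[[[0,0,-8],[0,0,0],-1],[[0,0,-8],[0,0,0],-1],[[0,0,0],[2.6,3.4,0],-1],[[0,0,0],[2.6,3.4,0],-1],[[0,0,0],[2.6,3.4,0],-1],[[0,0,0],[2.6,3.4,0],-1],[[0,0,0],[2.6,3.4,0],-1],[[0,0,0],[2.6,3.4,0],-1]]' 40; python3 -m crank '[[[0,0,0],[2.6,3.4,0],-1],[[0,0,0],[2.6,3.4,0],-1],[[0,0,0],[0,0,0],-1],[[0,0,0],[0,0,0],-1]]'
python3 - <<'E'
from plant import r; from h import *; import pickle
s=r.get_state();c=r.capture("wrist");pickle.dump((s,c),open("w1.pkl","wb"))
cv2.imwrite("pics/w1.png",c["color"][:,:,::-1]);print(s["tcp_pos"],s["eef_rot"],c["hand_eye"],c["intrinsics"])
delta(r,[.455,.299,.25],-10.2)
E
```

```text
time_s: 0.9
tcp_pos: [0.4156, 0.3757, 0.2513]
eef_rot: [180.0, 0.0, -10.2]
contact_force: [1.1, -0.0, -0.0]
gripper_width: 0.0878
gripper_force: 0.0
time_s: 1.3
tcp_pos: [0.4548, 0.3003, 0.2515]
eef_rot: [180.0, 0.0, -10.3]
contact_force: [0.9, -0.3, 0.1]
gripper_width: 0.0877
gripper_force: 0.0
[0.45475664 0.30030522 0.25147847] [ 1.79996335e+02  1.19306184e-02 -1.02996332e+01] [[ 6.26295023e-04 -9.67923045e-01 -2.51246068e-01  6.82120058e-02]
 [ 9.99999798e-01  5.78982604e-04  2.62230142e-04  1.33602675e-04]
 [-1.08351495e-04 -2.51246181e-01  9.67923212e-01 -1.33220042e-01]
 [ 0.00000000e+00  0.00000000e+00  0.00000000e+00  1.00000000e+00]] [[297.31863964   0.         252.58490523]
 [  0.         297.31863964 189.88206702]
 [  0.           0.           1.        ]]
t 1.35 turn first: [ 0.    0.01 -0.03] then shift cm: [0.09 0.2  0.14] F [-0.1 -0.3  0. ] w 0.08770941815216132
```

View pics/w1.png

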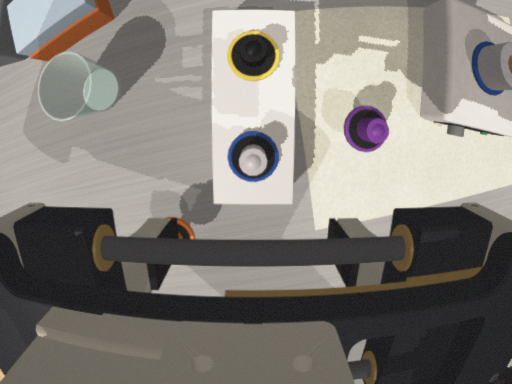

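The wrist view shows the blue head at (253,156), the yellow one at (254,55) and the purple one at (367,128). The beaker is at (75,88), and the mixer at right is partly cut off.

```bash
cat >> h.py <<'E'
def wcast(s,c,uv,h):
    K=c["intrinsics"];uv=np.asarray(uv,float).reshape(-1,2)
    q=(uv-[K[0,2],K[1,2]])/[K[0,0],K[1,1]];th=np.linalg.norm(q,axis=1)+1e-12
    d=np.c_[q*(np.sin(th)/th)[:,None],np.cos(th)]
    T=c["hand_eye"];A=R.from_euler("xyz",s["eef_rot"],degrees=True)
    D=A.apply(d@T[:3,:3].T);o=A.apply(T[:3,3])+s["tcp_pos"]
    return o+D*((h-o[2])/D[:,2])[:,None]
def blob(c,m,roi):
    a,b,e,f=roi;k=np.zeros(m.shape,np.uint8);k[b:f,a:e]=m[b:f,a:e]
    cs=cv2.findContours(k,cv2.RETR_EXTERNAL,cv2.CHAIN_APPROX_NONE)[0]
    return cv2.convexHull(max(cs,key=cv2.contourArea)).reshape(-1,2)
def circ(s,c,m,roi,h):
    p=wcast(s,c,blob(c,m,roi),h)[:,:2].astype(np.float32)*1000
    (x,y),(a,b),_=cv2.fitEllipse(p);return round(x/1000,4),round(y/1000,4),round(a,1),round(b,1)
def hsvm(c):
    H,S,V=[x.astype(int) for x in cv2.split(cv2.cvtColor(c["color"],cv2.COLOR_RGB2HSV))]
    return dict(b=(H>95)&(H<130)&(S>110),y=(H>18)&(H<35)&(S>130)&(V>90),r=((H<8)|(H>172))&(S>150)&(V>80))
E
python3 - <<'E'
from h import *; import pickle
s,c=pickle.load(open("w1.pkl","rb"));M=hsvm(c)
print("blue",circ(s,c,M["b"],(220,125,290,185),.065));print("yel",circ(s,c,M["y"],(220,25,290,85),.065))
E
```

```text
blue (0.477, 0.2958, 53.7, 54.2)
yel (0.5854, 0.2759, 54.3, 54.8)
```

```bash
python3 -c "
from plant import r; from h import *
delta(r,[.477,.296,.099],-10.2)"
```

```text
t 1.35 turn first: [ 0.    0.01 -0.03] then shift cm: [ 2.31  0.1  15.24] F [-0.1 -0.3  0. ] w 0.08770941815216132
```

```bash
python3 -m crank '[[[0,0,0],[2.3,0.1,0],-1],[[0,0,0],[0,0,4],-1],[[0,0,0],[0,0,4],-1],[[0,0,0],[0,0,4],-1],[[0,0,0],[0,0,2],-1],[[0,0,0],[0,0,1.2],-1],[[0,0,0],[0,0,0],-1]]'
python3 - <<'E'
from plant import r; from h import *; import pickle
delta(r,[.477,.296,.099],-10.2)
E
```

```text
time_s: 2.05
tcp_pos: [0.476, 0.2965, 0.098]
eef_rot: [179.9, 0.1, -10.1]
contact_force: [0.3, 0.4, -0.5]
gripper_width: 0.0875
gripper_force: 0.0
t 2.05 turn first: [0.15 0.09 0.09] then shift cm: [ 0.11  0.03 -0.1 ] F [ 0.3  0.4 -0.5] w 0.08746178532769906
```

```bash
python3 -m crank '[[[0,0,0],[0,0,0],0.2],[[0,0,0],[0,0,0],1],[[0,0,0],[0,0,0],1],[[0,0,0],[0,0,0],1],[[0,0,0],[0,0,0],1],[[0,0,0],[0,0,0],1],[[0,0,0],[0,0,0],1],[[0,0,0],[0,0,0],1]]' 30;  python3 -m crank '[[[0,0,0],[0,0,-2],1],[[0,0,0],[0,0,-4],1],[[0,0,0],[0,0,-4],1],[[0,0,0],[0,0,-4],1],[[0,0,0],[0,0,-3],1],[[0,0,0],[0,0,0],1]]'
python3 -c "
from plant import r; from h import *
delta(r,[.515,-.03,.25],-10.2)"
```

```text
time_s: 2.85
tcp_pos: [0.4769, 0.2962, 0.0996]
eef_rot: [180.0, -0.0, -10.2]
contact_force: [-0.4, -0.7, 0.6]
gripper_width: 0.0293
gripper_force: 0.0
time_s: 3.45
tcp_pos: [0.4784, 0.2975, 0.2743]
eef_rot: [-179.6, -0.3, -10.1]
contact_force: [-0.1, -0.2, -1.1]
gripper_width: 0.027
gripper_force: 30.0
t 3.45 turn first: [-0.35 -0.27  0.06] then shift cm: [ 9.4  31.58  2.43] F [-0.1 -0.2 -1.1] w 0.02699805750082359
```

```bash
python3 -m crank '[[[0,0,0],[0.8,4.5,0],1],[[0,0,0],[0.8,4.5,0],1],[[0,0,0],[0.8,4.5,0],1],[[0,0,0],[0.8,4.5,0],1],[[0,0,0],[0.8,4.5,0],1],[[0,0,0],[0.8,4.5,0],1],[[0,0,0],[0.8,4.5,0],1],[[0,0,0],[0,0,0],1]]' 
python3 -m crank '[[[0,0,0],[0,0,0],1],[[0,0,0],[0,0,0],1]]'
python3 - <<'E'
from plant import r; from h import *; import pickle
s=r.get_state();c=r.capture("wrist");pickle.dump((s,c),open("w2.pkl","wb"))
cv2.imwrite("pics/w2.png",c["color"][:,:,::-1])
delta(r,[.55,-.033,.21],-10.2)
E
```

```text
time_s: 4.25
tcp_pos: [0.475, -0.0279, 0.2686]
eef_rot: [179.9, 0.1, -10.5]
contact_force: [-0.9, 0.3, -0.9]
gripper_width: 0.0273
gripper_force: 30.0
time_s: 4.45
tcp_pos: [0.4762, -0.0233, 0.269]
eef_rot: [180.0, 0.0, -10.2]
contact_force: [0.2, 1.0, -2.0]
gripper_width: 0.0273
gripper_force: 30.0
t 4.5 turn first: [0.01 0.04 0.08] then shift cm: [ 7.43 -0.31  5.91] F [-0.3  0.5 -1.5] w 0.02748939679466969
```

View pics/w2.png

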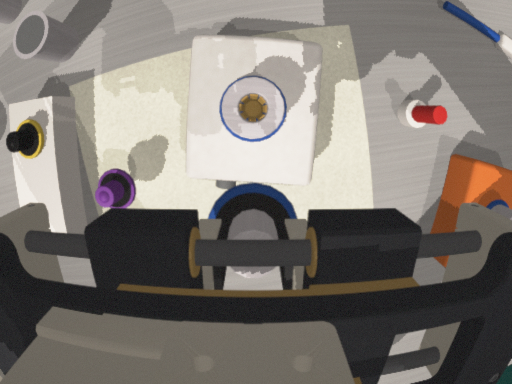

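The head is held at (253,230). The socket's brass bore is at (253,109) inside the blue ring, and the tamper is at (405,115)–(435,115).

Run:
```python
from h import *; import pickle
from scipy.optimize import least_squares
s,c=pickle.load(open("w2.pkl","rb"));M=hsvm(c);print(s["tcp_pos"],s["eef_rot"])
H,S,V=[x.astype(int) for x in cv2.split(cv2.cvtColor(c["color"],cv2.COLOR_RGB2HSV))]
print("brass",circ(s,c,(H>8)&(H<30)&(S>90),(232,90,275,130),.12))
print("ring",circ(s,c,M["b"],(205,65,300,150),.074))
k=M["b"]&(V>30); b=blob(c,k,(195,175,312,225)); print("flange bbox",b.min(0),b.max(0))
b=b[b[:,1]<212]
for h in (.036,.038,.040):
    p=wcast(s,c,b,s["tcp_pos"][2]-h)[:,:2]
    f=least_squares(lambda q:np.hypot(*(p-q[:2]).T)-.0275,s["tcp_pos"][:2])
    f3=least_squares(lambda q:np.hypot(*(p-q[:2]).T)-q[2],[*s["tcp_pos"][:2],.028])
    print(h,(f.x-s["tcp_pos"][:2]).round(4),abs(f.fun).max().round(4),(f3.x-[*s["tcp_pos"][:2],0]).round(4))
# tamper: red top hull far end
t=blob(c,M["r"],(405,95,460,135)); print("red",t.min(0),t.max(0), wcast(s,c,[(440,115)],.085))
```

```text
[ 0.47618944 -0.02330581  0.2689941 ] [ 1.79994370e+02  4.70783026e-02 -1.01751539e+01]
brass (0.5499, -0.0367, 25.4, 26.0)
ring (0.5504, -0.0369, 71.9, 73.1)
flange bbox [209 184] [295 218]
0.036 [0.0004 0.    ] 0.0005 [ 0.0015 -0.0002  0.0265]
0.038 [-0.      0.0001] 0.0004 [ 0.0008 -0.0001  0.0268]
0.04 [-0.0004  0.0001] 0.0002 [-0.      0.0001  0.0272]
red [412 106] [446 123] [[ 0.51455782 -0.26180582  0.085     ]]
```

```bash
python3 -m crank '[[[0,0,0],[3.7,0,0],1],[[0,0,0],[3.7,0,0],1],[[0,0,0],[0,0,2.5],1],[[0,0,0],[0,0,2.5],1],[[0,0,0],[0,0,0],1],[[0,0,0],[0,0,0],1]]' 
python3 -c "
from plant import r; from h import *
delta(r,[.55,-.0367,.175],-10.2)"
```

```text
time_s: 5.1
tcp_pos: [0.5494, -0.0359, 0.2197]
eef_rot: [179.9, 0.0, -10.1]
contact_force: [0.6, -1.0, -1.2]
gripper_width: 0.0273
gripper_force: 30.0
t 5.1 turn first: [0.05 0.04 0.14] then shift cm: [0.08 0.07 4.47] F [ 0.6 -1.  -1.2] w 0.027262927516234416
```

```bash
python3 -m crank '[[[0,0,0],[0.05,0.05,1],1],[[0,0,0],[0,0,1],1],[[0,0,0],[0,0,1],1],[[0,0,0],[0,0,0.5],1],[[0,0,0],[0,0,0.5],1],[[0,0,0],[0,0,0],1],[[0,0,0],[0,0,0],1]]' 
python3 -m crank '[[[0,0,0],[0,0,0.3],1],[[0,0,0],[0,0,0],1]]'
```

```text
time_s: 5.8
tcp_pos: [0.5498, -0.0374, 0.1797]
eef_rot: [180.0, -0.0, -10.2]
contact_force: [0.1, 0.4, -1.5]
gripper_width: 0.0272
gripper_force: 30.0
time_s: 6.0
tcp_pos: [0.5496, -0.0373, 0.1764]
eef_rot: [-180.0, 0.0, -10.2]
contact_force: [0.1, 0.2, -2.7]
gripper_width: 0.0275
gripper_force: 30.0
```

```bash
for i in 1 ; do python3 -m crank '[[[0,0,0],[0,0,0.2],1],[[0,0,0],[0,0,0],1],[[0,0,0],[0,0,0],1]]'; done;  python3 -m crank '[[[0,0,0],[0,0,0.2],1],[[0,0,0],[0,0,0],1],[[0,0,0],[0,0,0],1]]'
python3 - <<'E'
from plant import r; from h import *; import pickle
c=r.capture("scene");im=c["color"][165:225,195:285,::-1]
cv2.imwrite("pics/s2.png",cv2.resize(im,None,fx=7,fy=7,interpolation=cv2.INTER_CUBIC))
E
```

```text
time_s: 6.3
tcp_pos: [0.5496, -0.0373, 0.1746]
eef_rot: [180.0, -0.0, -10.2]
contact_force: [1.0, 0.5, -1.6]
gripper_width: 0.0275
gripper_force: 30.0
time_s: 6.6
tcp_pos: [0.5496, -0.0374, 0.1725]
eef_rot: [180.0, 0.0, -10.2]
contact_force: [0.2, -0.0, -1.2]
gripper_width: 0.0273
gripper_force: 30.0
```

View pics/s2.png

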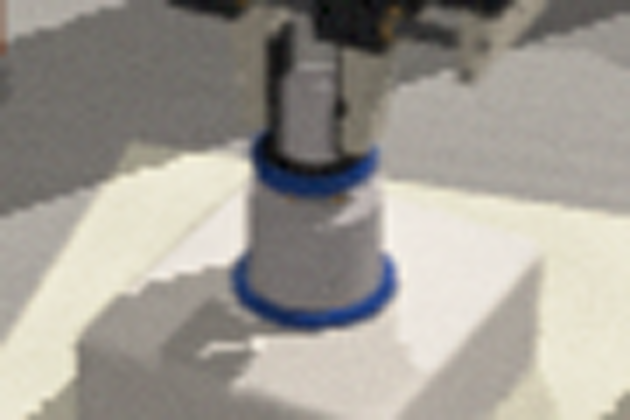

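The shank is in the bore, with the flange at crop (315,165) a little above the collar.

```bash
python3 -m crank '[[[0,0,0],[0,0,0.15],1],[[0,0,0],[0,0,0],1],[[0,0,0],[0,0,0],1]]';  python3 -m crank '[[[0,0,0],[0,0,0.15],1],[[0,0,0],[0,0,0],1],[[0,0,0],[0,0,0],1]]'
```

```text
time_s: 6.95
tcp_pos: [0.5496, -0.0373, 0.171]
eef_rot: [180.0, 0.0, -10.2]
contact_force: [0.1, -1.1, -1.7]
gripper_width: 0.0275
gripper_force: 30.0
time_s: 7.25
tcp_pos: [0.5495, -0.0373, 0.1694]
eef_rot: [180.0, 0.0, -10.2]
contact_force: [0.3, 0.7, -2.4]
gripper_width: 0.0275
gripper_force: 30.0
```

```bash
python3 -m crank '[[[0,0,0],[0,0,0.1],1],[[0,0,0],[0,0,0],1],[[0,0,0],[0,0,0],1]]' | sed -n 2,4p;  python3 -m crank '[[[0,0,0],[0,0,0.1],1],[[0,0,0],[0,0,0],1],[[0,0,0],[0,0,0],1]]'| sed -n 2,4p
```

```text
tcp_pos: [0.5496, -0.0373, 0.1685]
eef_rot: [-180.0, 0.0, -10.2]
contact_force: [-0.9, 0.7, -1.8]
tcp_pos: [0.5496, -0.0373, 0.1675]
eef_rot: [-180.0, 0.0, -10.2]
contact_force: [-0.5, 1.5, -1.4]
```

```bash
python3 -m crank '[[[0,0,0],[0,0,0],0.3],[[0,0,0],[0,0,0],-0.2],[[0,0,0],[0,0,0],-0.2],[[0,0,0],[0,0,0],-0.2],[[0,0,0],[0,0,0],-0.2]]';  python3 -m crank '[[[0,0,0],[0,0,-3],-0.2],[[0,0,0],[0,0,-4],-0.2],[[0,0,0],[0,0,-3],-0.2],[[0,0,0],[-4,0,0],-0.2],[[0,0,0],[-3,0,0],-0.2],[[0,0,0],[0,0,0],-0.2],[[0,0,0],[0,0,0],-1]]'
python3 - <<'E'
from plant import r; from h import *; import pickle
s=r.get_state();c=r.capture("wrist");pickle.dump((s,c),open("w3.pkl","wb"));a=r.capture("scene")
f=lambda im:cv2.resize(im,None,fx=4,fy=4,interpolation=cv2.INTER_CUBIC)
cv2.imwrite("pics/w3.png",np.hstack([f(a["color"][165:225,195:285,::-1]),f(c["color"][70:130,208:298,::-1])]))
M=hsvm(c);print(s["tcp_pos"],circ(s,c,M["b"],(195,50,310,150),.1305))
delta(r,[.5145,-.2618,.2],-10.2)
E
```

```text
time_s: 8.35
tcp_pos: [0.5497, -0.0373, 0.1676]
eef_rot: [-180.0, -0.0, -10.2]
contact_force: [-0.1, -0.6, -0.6]
gripper_width: 0.052
gripper_force: 0.0
time_s: 9.05
tcp_pos: [0.4806, -0.0248, 0.2683]
eef_rot: [-180.0, -0.1, -10.1]
contact_force: [-1.2, -0.1, 0.1]
gripper_width: 0.0564
gripper_force: 0.0
[ 0.48059895 -0.02484799  0.26829781] (0.5495, -0.0371, 58.6, 59.5)
t 9.15 turn first: [-0.   -0.03  0.04] then shift cm: [ 7.46 22.73  6.77] F [-0.1  1.1  0. ] w 0.06334158859864153
```

View pics/w3.png

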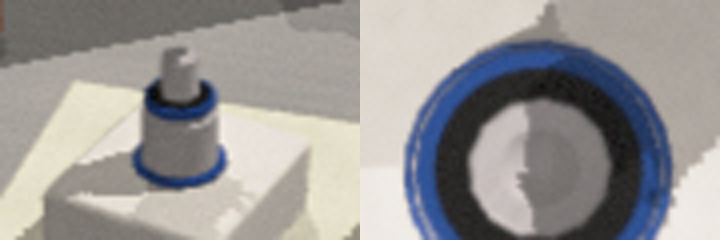

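The head stands upright and proud in the collar, free of the gripper. Next I look at the tamper.

```bash
python3 -m crank '[[[0,0,0],[0.2,4.5,0],-1],[[0,0,0],[0.2,4.5,0],-1],[[0,0,0],[0.2,4.5,0],-1],[[0,0,0],[0.2,4.5,0],-1],[[0,0,0],[0.2,4.5,0],-1],[[0,0,0],[0,0,3],-1],[[0,0,0],[0,0,0],-1],[[0,0,0],[0,0,0],-1]]'
python3 - <<'E'
from plant import r; from h import *; import pickle
s=r.get_state();c=r.capture("wrist");pickle.dump((s,c),open("w4.pkl","wb"))
M=hsvm(c);n,l,st,ce=cv2.connectedComponentsWithStats(M["r"].astype(np.uint8))
for i in range(1,n):
    if st[i,4]>60: print(st[i],ce[i],wcast(s,c,[ce[i]],.085))
cv2.imwrite("pics/w4.png",c["color"][:,:,::-1])
delta(r,[.5145,-.2618,.2],-10.2)
E
```

```text
time_s: 9.95
tcp_pos: [0.4509, -0.2484, 0.2372]
eef_rot: [180.0, 0.1, -10.2]
contact_force: [-0.2, 1.0, 0.6]
gripper_width: 0.0878
gripper_force: 0.0
[244 106  22  23 397] [254.65491184 116.71284635] [[ 0.51504635 -0.26222865  0.085     ]]
t 10.0 turn first: [0.03 0.02 0.07] then shift cm: [6.44 0.23 3.8 ] F [ 0.4 -0.2  1.2] w 0.08796160907559049
```

View pics/w4.png

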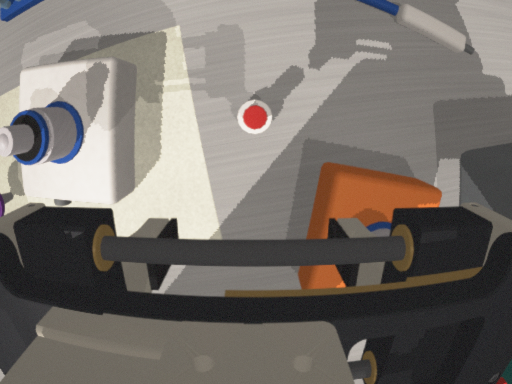

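The tamper is directly below the camera at (255,117), clear of the orange mixer's edge, which starts at row 165.

```bash
python3 -m crank '[[[0,0,0],[3.25,0.15,0],-0.4],[[0,0,0],[3.25,0.15,0],-0.4],[[0,0,0],[0,0,4],-0.4],[[0,0,0],[0,0,4],-0.4],[[0,0,0],[0,0,4],-0.4],[[0,0,0],[0,0,3],-0.4],[[0,0,0],[0,0,2.5],-0.4],[[0,0,0],[0,0,0],-0.4]]' 60
python3 -c "
from plant import r; from h import *
delta(r,[.515,-.2622,.0625],-10.2)"
```

```text
time_s: 10.8
tcp_pos: [0.5135, -0.2612, 0.0604]
eef_rot: [-180.0, 0.3, -10.1]
contact_force: [-0.6, -1.2, 0.4]
gripper_width: 0.0613
gripper_force: 0.0
t 10.8 turn first: [-0.    0.27  0.13] then shift cm: [ 0.17  0.07 -0.21] F [-0.6 -1.2  0.4] w 0.06133408209758815
```

```bash
python3 -m crank '[[[0,0,0],[0,0,0],-0.4],[[0,0,0],[0,0,0],-0.4]]'
python3 -c "
from plant import r; from h import *
delta(r,[.515,-.2622,.0625],-10.2)"
```

```text
time_s: 11.0
tcp_pos: [0.5161, -0.2625, 0.0647]
eef_rot: [180.0, -0.2, -10.1]
contact_force: [0.4, -0.3, 1.1]
gripper_width: 0.0611
gripper_force: 0.0
t 11.0 turn first: [ 0.02 -0.18  0.11] then shift cm: [-0.11 -0.01  0.22] F [ 0.4 -0.3  1.1] w 0.061084788069097326
```

Within about 1 mm, so I close the fingers.

```bash
python3 -m crank '[[[0,0,0],[-0.1,0,0.2],0.2],[[0,0,0],[0,0,0],0.5],[[0,0,0],[0,0,0],1],[[0,0,0],[0,0,0],1],[[0,0,0],[0,0,0],1],[[0,0,0],[0,0,0],1],[[0,0,0],[0,0,0],1],[[0,0,0],[0,0,0],1]]' 60;python3 -m crank '[[[0,0,0],[0,0,0],1],[[0,0,0],[0,0,0],1]]'
```

```text
time_s: 11.8
tcp_pos: [0.5133, -0.2625, 0.0606]
eef_rot: [180.0, 0.0, -10.2]
contact_force: [0.2, -0.6, 2.1]
gripper_width: 0.0232
gripper_force: 60.0
time_s: 12.0
tcp_pos: [0.5133, -0.2625, 0.0606]
eef_rot: [180.0, 0.0, -10.2]
contact_force: [-0.7, -0.4, 0.4]
gripper_width: 0.0235
gripper_force: 60.0
```

```bash
python3 -m crank '[[[0,0,0],[0,0,-2],1],[[0,0,0],[0,0,-4],1],[[0,0,0],[0,0,-4],1],[[0,0,0],[0,0,-4],1],[[0,0,0],[0,0,-4],1],[[0,0,0],[0,0,-4],1],[[0,0,0],[0,0,0],1]]'
python3 -c "
from plant import r; from h import *
delta(r,[.5496,-.0373,.28],-10.2)"
```

```text
time_s: 12.7
tcp_pos: [0.5156, -0.2634, 0.2868]
eef_rot: [179.9, -0.6, -10.1]
contact_force: [0.3, 0.1, -1.4]
gripper_width: 0.0231
gripper_force: 60.0
t 12.7 turn first: [ 0.08 -0.56  0.07] then shift cm: [ -0.66 -22.85   0.68] F [ 0.3  0.1 -1.4] w 0.023119548833367563
```

```bash
python3 -m crank '[[[0,0,0],[0,-4,0],1],[[0,0,0],[0,-4,0],1],[[0,0,0],[0,-4,0],1],[[0,0,0],[0,-4,0],1],[[0,0,0],[0,-4,0],1],[[0,0,0],[-0.5,-2.8,0],1],[[0,0,0],[0,0,0],1],[[0,0,0],[0,0,0],1]]'
python3 - <<'E'
from plant import r; from h import *
delta(r,[.5496,-.0373,.28],-10.2)
a=r.capture("scene");im=a["color"][125:225,180:300,::-1]
cv2.imwrite("pics/s4.png",cv2.resize(im,None,fx=5,fy=5,interpolation=cv2.INTER_CUBIC))
E
```

```text
time_s: 13.5
tcp_pos: [0.5483, -0.0365, 0.2799]
eef_rot: [180.0, 0.1, -10.1]
contact_force: [-0.1, -0.5, -1.5]
gripper_width: 0.0231
gripper_force: 60.0
t 13.5 turn first: [0.02 0.06 0.12] then shift cm: [ 0.14  0.05 -0.01] F [-0.1 -0.5 -1.5] w 0.02306064480050787
```

View pics/s4.png

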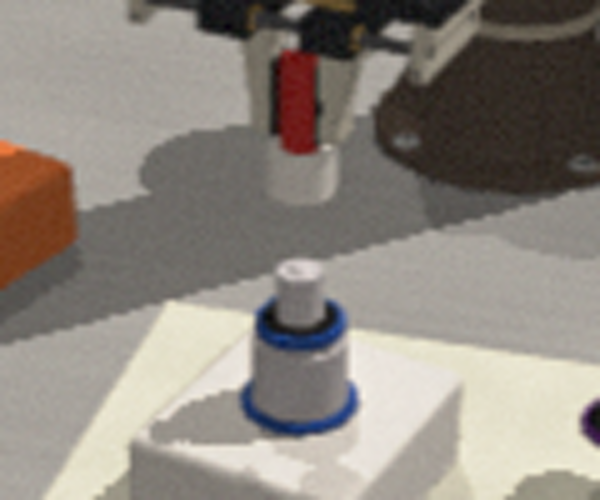

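The tamper foot hangs straight above the boss, at crop (302,190) over (300,270).

```bash
python3 -m crank '[[[0,0,0],[0.1,0,2],1],[[0,0,0],[0,0,1.5],1],[[0,0,0],[0,0,0.5],1],[[0,0,0],[0,0,0],1],[[0,0,0],[0,0,0],1]]' | sed -n 2,4p; python3 -m crank '[[[0,0,0],[0,0,0.2],1],[[0,0,0],[0,0,0.2],1],[[0,0,0],[0,0,0],1]]' | sed -n 2,4p;python3 -m crank '[[[0,0,0],[0,0,0.2],1],[[0,0,0],[0,0,0],1]]' | sed -n 2,4p
```

```text
tcp_pos: [0.55, -0.0379, 0.2412]
eef_rot: [180.0, -0.0, -10.2]
contact_force: [-0.5, -0.0, -0.6]
tcp_pos: [0.5495, -0.0373, 0.2365]
eef_rot: [-180.0, -0.0, -10.2]
contact_force: [0.8, -0.5, -1.7]
tcp_pos: [0.5495, -0.0373, 0.2344]
eef_rot: [180.0, 0.0, -10.2]
contact_force: [0.0, 0.3, -1.6]
```

```bash
python3 -m crank '[[[0,0,0],[0,0,0.1],1],[[0,0,0],[0,0,0],1]]' | sed -n 2,4p; python3 -m crank '[[[0,0,0],[0,0,0.1],1],[[0,0,0],[0,0,0],1]]' | sed -n 2,4p;python3 -m crank '[[[0,0,0],[0,0,0.1],1],[[0,0,0],[0,0,0],1]]' | sed -n 2,4p
```

```text
tcp_pos: [0.5496, -0.0373, 0.2334]
eef_rot: [180.0, 0.0, -10.2]
contact_force: [-0.5, 0.0, -1.5]
tcp_pos: [0.5496, -0.0373, 0.2324]
eef_rot: [180.0, 0.0, -10.2]
contact_force: [-0.6, -0.2, -2.2]
tcp_pos: [0.5495, -0.0373, 0.2314]
eef_rot: [180.0, 0.0, -10.2]
contact_force: [0.4, -0.6, -1.1]
```

```bash
python3 -m crank '[[[0,0,0],[0,0,0.1],1],[[0,0,0],[0,0,0],1]]' | sed -n 2,4p; python3 -m crank '[[[0,0,0],[0,0,0.1],1],[[0,0,0],[0,0,0],1]]' | sed -n 2,4p
```

```text
tcp_pos: [0.5495, -0.0373, 0.2304]
eef_rot: [180.0, 0.0, -10.2]
contact_force: [0.0, 0.4, -1.7]
tcp_pos: [0.5496, -0.0373, 0.2295]
eef_rot: [-180.0, 0.0, -10.2]
contact_force: [0.2, -0.8, -0.7]
```

```bash
python3 -m crank '[[[0,0,0],[0,0,0.1],1],[[0,0,0],[0,0,0],1]]' | sed -n 2,4p; python3 -m crank '[[[0,0,0],[0,0,0.05],1],[[0,0,0],[0,0,0],1]]' | sed -n 2,4p
```

```text
tcp_pos: [0.5501, -0.0374, 0.2292]
eef_rot: [-180.0, -0.1, -10.2]
contact_force: [0.1, -0.4, 2.2]
tcp_pos: [0.5503, -0.0374, 0.229]
eef_rot: [-180.0, -0.1, -10.2]
contact_force: [-0.5, 0.0, 5.7]
```

```bash
python3 -m crank '[[[0,0,0],[0,0,0.1],1],[[0,0,0],[0,0,0],1]]' | sed -n 2,4p; python3 -m crank '[[[0,0,0],[0,0,0.1],1],[[0,0,0],[0,0,0],1]]' | sed -n 2,4p
```

```text
tcp_pos: [0.5505, -0.0374, 0.2283]
eef_rot: [-180.0, -0.1, -10.1]
contact_force: [-1.2, -0.9, 7.0]
tcp_pos: [0.5505, -0.0374, 0.2274]
eef_rot: [-180.0, -0.1, -10.2]
contact_force: [-0.6, -1.2, 6.4]
```

It is driving at about 8 N. I lift clear, then tap again.

```bash
python3 -m crank '[[[0,0,0],[0,0,-1],1],[[0,0,0],[0,0,-1],1],[[0,0,0],[0,0,0],1],[[0,0,0],[0,0,0],1]]' | sed -n 2,4p; python3 -m crank '[[[0,0,0],[0,0,1],1],[[0,0,0],[0,0,0.7],1],[[0,0,0],[0,0,0.2],1],[[0,0,0],[0,0,0],1],[[0,0,0],[0,0,0],1]]' | sed -n 2,4p; python3 -m crank '[[[0,0,0],[0,0,0.1],1],[[0,0,0],[0,0,0],1]]' | sed -n 2,4p
```

```text
tcp_pos: [0.5496, -0.0372, 0.2462]
eef_rot: [-180.0, -0.0, -10.2]
contact_force: [-0.0, 0.4, -1.7]
tcp_pos: [0.5495, -0.0374, 0.2267]
eef_rot: [180.0, 0.0, -10.2]
contact_force: [0.3, 0.2, 0.3]
tcp_pos: [0.55, -0.0374, 0.2265]
eef_rot: [-180.0, -0.1, -10.2]
contact_force: [-0.4, -0.4, 4.5]
```

```bash
python3 -m crank '[[[0,0,0],[0,0,0.1],1],[[0,0,0],[0,0,0],1]]' | sed -n 2,4p; python3 -m crank '[[[0,0,0],[0,0,0.1],1],[[0,0,0],[0,0,0],1]]' | sed -n 2,4p;python3 -m crank '[[[0,0,0],[0,0,0.05],1],[[0,0,0],[0,0,0],1]]' | sed -n 2,4p
```

```text
tcp_pos: [0.5503, -0.0374, 0.2261]
eef_rot: [-180.0, -0.1, -10.2]
contact_force: [-0.4, -0.5, 7.0]
tcp_pos: [0.5504, -0.0374, 0.2252]
eef_rot: [-180.0, -0.1, -10.1]
contact_force: [-1.4, 1.5, 8.7]
tcp_pos: [0.5505, -0.0375, 0.2249]
eef_rot: [-180.0, -0.1, -10.1]
contact_force: [-0.7, 0.8, 8.4]
```

```bash
python3 -m crank '[[[0,0,0],[0,0,0.05],1],[[0,0,0],[0,0,0],1]]' | sed -n 2,4p; python3 -m crank '[[[0,0,0],[0,0,0.05],1],[[0,0,0],[0,0,0],1]]' | sed -n 2,4p;python3 -m crank '[[[0,0,0],[0,0,0.05],1],[[0,0,0],[0,0,0],1]]' | sed -n 2,4p
```

```text
tcp_pos: [0.5506, -0.0374, 0.2248]
eef_rot: [-180.0, -0.2, -10.1]
contact_force: [-2.3, -0.1, 10.6]
tcp_pos: [0.5506, -0.0374, 0.2247]
eef_rot: [-180.0, -0.2, -10.1]
contact_force: [-3.6, 1.0, 12.1]
tcp_pos: [0.5507, -0.0374, 0.2246]
eef_rot: [-180.0, -0.2, -10.1]
contact_force: [-3.8, 0.6, 16.2]
```

It is solid at TCP 0.2246, so the head is home. I lift clear and make the final firm tap in graded steps.

```bash
python3 -m crank '[[[0,0,0],[0,0,-1],1],[[0,0,0],[0,0,-1],1],[[0,0,0],[0,0,0],1],[[0,0,0],[0,0,0],1]]' | sed -n 2,4p; python3 -m crank '[[[0,0,0],[0,0,1],1],[[0,0,0],[0,0,0.6],1],[[0,0,0],[0,0,0.1],1],[[0,0,0],[0,0,0.1],1],[[0,0,0],[0,0,0.1],1],[[0,0,0],[0,0,0],1]]' | sed -n 2,4p; python3 -m crank '[[[0,0,0],[0,0,0.1],1],[[0,0,0],[0,0,0],1]]' | sed -n 2,4p
```

```text
tcp_pos: [0.5495, -0.0373, 0.2419]
eef_rot: [-180.0, 0.0, -10.2]
contact_force: [0.3, 0.2, -1.6]
tcp_pos: [0.5497, -0.0373, 0.2243]
eef_rot: [180.0, -0.1, -10.1]
contact_force: [-5.9, 3.8, 14.5]
tcp_pos: [0.5499, -0.0372, 0.2242]
eef_rot: [180.0, -0.1, -10.1]
contact_force: [-8.4, 3.9, 20.7]
```

```bash
python3 -m crank '[[[0,0,0],[0,0,0.06],1],[[0,0,0],[0,0,0],1]]' | sed -n 2,4p
```

```text
tcp_pos: [0.5499, -0.0373, 0.2241]
eef_rot: [180.0, -0.1, -10.1]
contact_force: [-8.7, 3.8, 23.1]
```

That is about 25 N on a solid stop, so it is locked. I lift off and take the tamper back.

```bash
python3 -m crank '[[[0,0,0],[0,0,-1],1],[[0,0,0],[0,0,-2.5],1],[[0,0,0],[0,0,-2.5],1],[[0,0,0],[0.5,2.8,0],1],[[0,0,0],[0,4,0],1],[[0,0,0],[0,4,0],1],[[0,0,0],[0,4,0],1],[[0,0,0],[0,4,0],1]]'|sed -n 2,4p;python3 -m crank '[[[0,0,0],[0,4,0],1],[[0,0,0],[0,0,0],1],[[0,0,0],[0,0,0],1]]'
python3 - <<'E'
from plant import r; from h import *
delta(r,[.5137,-.2625,.066],-10.2)
E
```

```text
tcp_pos: [0.5206, -0.2246, 0.2805]
eef_rot: [-180.0, 0.1, -10.2]
contact_force: [0.5, -0.2, -1.3]
time_s: 21.15
tcp_pos: [0.5136, -0.2635, 0.2803]
eef_rot: [-180.0, 0.1, -10.3]
contact_force: [0.4, -0.9, -1.1]
gripper_width: 0.0233
gripper_force: 60.0
t 21.15 turn first: [-0.01  0.11 -0.11] then shift cm: [-1.000e-02 -1.000e-01  2.143e+01] F [ 0.4 -0.9 -1.1] w 0.023258896719649428
```

```bash
python3 -m crank '[[[0,0,0],[0,0,4],1],[[0,0,0],[0,0,4],1],[[0,0,0],[0,0,4],1],[[0,0,0],[0,0,4],1],[[0,0,0],[0,0,3],1],[[0,0,0],[0,0,1.8],1],[[0,0,0],[0,0,0],1],[[0,0,0],[0,0,0],1]]'|sed -n 2,4p;python3 -m crank '[[[0,0,0],[0,0,0.2],1],[[0,0,0],[0,0,0],1],[[0,0,0],[0,0,0],1]]'|sed -n 2,4p
```

```text
tcp_pos: [0.5147, -0.262, 0.0736]
eef_rot: [180.0, 0.0, -10.1]
contact_force: [-0.5, 0.7, -0.4]
tcp_pos: [0.5148, -0.2627, 0.0725]
eef_rot: [-180.0, -0.1, -10.2]
contact_force: [-0.5, -0.3, -0.1]
```

```bash
python3 -m crank '[[[0,0,0],[0,0,0.3],1],[[0,0,0],[0,0,0.3],1],[[0,0,0],[0,0,0.3],1],[[0,0,0],[0,0,0],1],[[0,0,0],[0,0,0],1]]'|sed -n 2,4p;python3 -m crank '[[[0,0,0],[0,0,0.1],1],[[0,0,0],[0,0,0],1],[[0,0,0],[0,0,0],1]]'|sed -n 2,4p;python3 -m crank '[[[0,0,0],[0,0,0.1],1],[[0,0,0],[0,0,0],1],[[0,0,0],[0,0,0],1]]'|sed -n 2,4p
```

```text
tcp_pos: [0.5142, -0.2626, 0.0622]
eef_rot: [180.0, 0.0, -10.2]
contact_force: [0.6, -0.1, -1.4]
tcp_pos: [0.5143, -0.2626, 0.0615]
eef_rot: [180.0, -0.0, -10.2]
contact_force: [-0.3, -0.3, -1.3]
tcp_pos: [0.5144, -0.2627, 0.0606]
eef_rot: [180.0, -0.0, -10.2]
contact_force: [-0.3, 0.1, 0.5]
```

Contact is felt. I release, back off straight up, and check.

```bash
python3 -m crank '[[[0,0,0],[0,0,0],0.5],[[0,0,0],[0,0,0],0.2],[[0,0,0],[0,0,0],-0.4],[[0,0,0],[0,0,0],-0.4],[[0,0,0],[0,0,0],-0.4],[[0,0,0],[0,0,0],-0.4]]'; python3 -m crank '[[[0,0,0],[0,0,-2],-0.4],[[0,0,0],[0,0,-4],-0.4],[[0,0,0],[0,0,-4],-0.4],[[0,0,0],[0,0,-4],-0.4],[[0,0,0],[0,0,-2],-0.4],[[0,0,0],[-4,0,0],-0.4],[[0,0,0],[0,0,0],-0.4],[[0,0,0],[0,0,0],-0.4]]'
python3 - <<'E'
from plant import r; from h import *
s=r.get_state();c=r.capture("wrist");a=r.capture("scene");M=hsvm(c)
P=cloud(a);hm=hsvm(a)
for k,(x,y,X,Y) in dict(flange=(225,170,262,198),).items():
    m=np.zeros(hm["b"].shape,bool);m[y:Y,x:X]=hm["b"][y:Y,x:X]&(a["range_z"][y:Y,x:X]>0);print(k,m.sum(),np.median(P[m],0).round(4))
n,l,st,ce=cv2.connectedComponentsWithStats(M["r"].astype(np.uint8))
print([(st[i],wcast(s,c,[ce[i]],.085).round(4)) for i in range(1,n) if st[i,4]>60])
f=lambda im:cv2.resize(im,None,fx=4,fy=4,interpolation=cv2.INTER_CUBIC)
cv2.imwrite("pics/end.png",np.hstack([f(a["color"][150:250,205:275,::-1]),f(a["color"][150:250,145:245,::-1])]))
E
```

```text
time_s: 23.95
tcp_pos: [0.5143, -0.2627, 0.0605]
eef_rot: [180.0, -0.0, -10.2]
contact_force: [0.4, 0.2, 0.5]
gripper_width: 0.0573
gripper_force: 0.0
time_s: 24.75
tcp_pos: [0.4743, -0.2555, 0.221]
eef_rot: [-180.0, -0.1, -10.2]
contact_force: [0.3, -0.0, 0.0]
gripper_width: 0.0615
gripper_force: 0.0
flange 62 [ 0.5681 -0.0289  0.1292]
[(array([241, 129,  24,  26, 485], dtype=int32), array([[ 0.5169, -0.2632,  0.085 ]]))]
```

View pics/end.png

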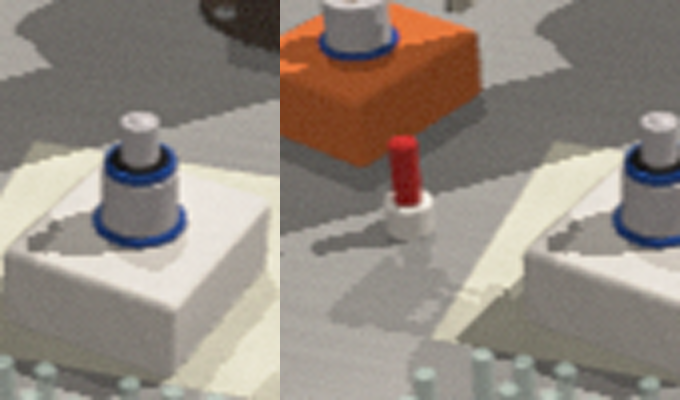

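The head sits flush and upright on the collar, and the flange rim reads 0.129 m, with the same +4 to 5 mm bias as when the head was in the stand. The tamper stands upright at crop (408,190), and the gripper is clear.

```bash
python3 -c "
from plant import r
print(r.close_job())"
```

```text
the job is handed in; nothing more can be done
None
```

The job is handed in, with no verdict returned: the blue head was tapped home and the last tap was about 25 N on a solid stop, which should lock it; the tamper stands upright on the bench, let go, at about 25 s.

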